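# Find the high spot of an off-centre turning blank

### The job

The round wooden blank on the checking stand is mounted off-centre. Turn it slowly (always slower than half a turn a second), so that its low side and its high side both go past the lever pointer, and leave it standing still with its high spot right at the pointer, the needle swung as far as the rim can push it. Keep off the pointer itself and do not disturb the things lying around.

Things in the scene. Friction and masses are not known exactly. Their poses are not given: they have to be found in the camera images.
- hub (a point): Point on the vertical spindle axis of the fixed plywood stand (board 335 x 260 x 18 mm), level with the blank's top face, 80 mm above the table. The blank: a pale wooden disc 160 mm across, 30 mm thick, clamped on the spindle with its centre 8 mm off the axis, in a direction that differs from start to start. Site axes: x from the spindle to where the pointer touches the rim, z up.
- touch (a point): Fixed point on the stand, 80 mm from the spindle axis, 65 mm above the table: where, at mid-swing, the pointer's ball touches the rim of the blank. The ball rides in and out about 8 mm each way here as the rim's high and low sides pass.
- knob_mid (a point): Centre of the crank knob: upright, round, dark wood, 20 mm across, 40 mm tall, revolving freely; mid-height 130 mm above the table (50 mm above point hub). It stands on a 12 mm pin, 16 mm above a steel crank bar (top 94 mm above the table, fast on the spindle), 58 mm from the spindle axis. Leading it round that circle turns the blank; about 3 N of friction at the knob; it stays where left.
- crank (a joint): Angle of spindle, crank and blank together, rad, growing anticlockwise seen from above; 0 when the crank bar points along point hub's x axis (at the pointer's ball). Starts anywhere in 1.0 to 3.2; turns several turns either way (hard ends only at -20 and 20).
- needle (a joint): Angle of the sprung lever pointer, rad: short arm with a 10 mm ball on the rim, long black needle over a scale (ticks 0.1 rad apart). Grows (clockwise seen from above) as the rim pushes the ball out: greatest with the high spot at the ball. 0: the needle points along point hub's x axis. One turn of the blank swings it once up and down, 0.55 rad in all, near-sinusoidal.
- pivot (a point): Pivot of the lever pointer, on a black block on the stand, 65 mm above the table; 102 mm from the spindle axis. Lever, block and scale stay below 77 mm above the table, well below the knob.
- needle_tip (a point): Tip of the black needle, 98 mm from the pivot, 65 mm above the table, over the scale.
- key: Bystander: a T-shaped steel chuck key, 76 mm long, lying on the stand's board. Origin under its middle.
- chisel: Bystander: a turning chisel with a turned pale wood handle, 250 mm long, lying flat. Origin under its middle.
- mallet: Bystander: a wooden carver's hammer, 240 mm long, lying flat. Origin under its middle.
- offcut: Bystander: a wood offcut, 90 x 45 x 30 mm. Origin under its middle.
- wax: Bystander: a round metal wax tin, 68 mm across, 45 mm high. Origin under its middle.
- finial: Bystander: a small turned wooden finial, 44 mm across the foot, 88 mm tall, standing. Origin under its middle.
- pencil: Bystander: a flat wooden carpenter's pencil, 150 mm long. Origin under its middle.

How it is judged (in metres and radians):
On the way:
1. the low side of the blank has gone past the pointer (value of joint needle below -0.225 rad), for 0.05 s.
At the end, for the whole second after the job is handed in: The blank stands still with its high spot at the pointer's ball, within about 25 degrees either way: the needle reads at least 0.227 rad (its peak is about 0.256), and nothing turns (value of joint needle between 0.227 and 0.35 rad and velocity of joint crank between -0.05 and 0.05 rad/s); the robot touches nothing.
It fails at once if the blank is spun faster than half a turn a second (velocity of joint crank above 3.14 rad/s or velocity of joint crank below -3.14 rad/s).
It fails at once if the robot touches the lever pointer (contact force between any of the fingers, the arm and needle above 0.5 N).
It fails at once if a bystander is moved by more than 30 mm (distance of any of key, chisel, mallet, offcut, wax, finial, pencil from where it was at the start of the episode above 0.03 m).
It also fails if it takes over 56 s, if anything falls off the work surface, if the arm or the gripper's body presses on something with over 40 N, if the wrist force passes 120 N, or if a joint passes its speed limit or range.

### The arm

A 6-joint arm with a two-finger parallel gripper is mounted at the origin on the work surface. World frame = base frame: x ahead of the robot, y to its left, z up, the work surface at z = 0. Lengths are in mm, angles in rad, forces in N, time in s.
With the tool pointing down it reaches from about 375 to 900 mm from the base axis. Payload 3.1 kg.
Tool frame: the origin (TCP) lies on the centre line of the jaws, within the pads' length; the fingertips stand 22 mm ahead of it and the grasp point (between the pads) lies 3 mm ahead of it; z points along the fingers, x is the direction in which the jaws open and shut, and the axes are right-handed (so a half turn about z gives the same grasp; the last joint's range is limited). The gripper opens to 87 mm and grips with 3 to 60 N. Pads are 19 mm wide; open, the fingers measure 117 mm over their backs; the gripper's body (75 mm by 190 mm) begins 51 mm behind the grasp point.
Start: joints at [1.044, 0.527, 1.433, -0, 1.181, -0.178], TCP at [213.565, 587.356, 244.548] pointing down, gripper open.
Joint ranges: [-3.08, 3.08], [-0.75, 2.2], [0.22, 2.44], [-1.43, 4.57], [0, 2.65], [-2.85, 2.85]. Speed limits (rad/s): [2.79, 2.79, 3.14, 3.14, 3.14, 3.14].

### API

Orientations are given as a unit quaternion [w, x, y, z].
In Python, from bench import ctrl gives the robot as it stands. Calls block until the motion is done:
- ctrl.goto(position, orientation): joint-space move of the TCP to a pose.
- ctrl.move_straight(position, frame=None, max_speed=150, until_force=None): straight line of the TCP; frame=None keeps the orientation; max_speed is the mean speed in mm/s. With until_force (N) it stops when the force on the tool has changed by that much, and returns True; else False.
- ctrl.set_joints(angles): joint-space move.
- ctrl.command_gripper(opening, f_grip=None): opening from 0.0 (shut) to 1.0 (fully open); f_grip is the grip in N (None keeps the last); returns when the fingers have stopped.
- ctrl.hold(seconds).
- ctrl.inverse_kinematics(position, orientation): joint angles nearest the present ones, or None.
- ctrl.observe(): the state.
- ctrl.capture(name): name is "scene" or "side" or "wrist"; returns a dict with "frame" (384x512x3 uint8, red, green, blue), "mtx" (3x3 intrinsics, pixels), "extrinsics" (4x4, takes a point from camera to world coordinates). Camera axes: x right, y down, z forward; pixel columns grow to the right and rows downward; lengths in mm; the calibration is good to about 2 mm. A picture is of the moment at which its call begins. There is no depth.
A pose or a line that the arm cannot do raises ctrl.PlanningError and nothing moves.
- ctrl.hand_in(): hands the job in, once; it reports no verdict.
The state is a dict: "time_s": time; "joint_positions": joint angles; "qvel": joint speeds; "effort": joint torques, N m; "tcp_pos": TCP position; "ee_rot": TCP orientation; "contact_force": force on the tool from outside, world axes, zero at the start; "moment": the same for the moment, N m; "grip_width": opening from 0.0 (shut) to 1.0 (fully open).
Only numpy, scipy, OpenCV 4.12 (cv2) and the standard library are available. Lean on these libraries where they do the work, as an engineer would, in place of code of your own. Each camera call takes 0.05 s, during which the arm holds its last target.

## Working session

There is one attempt and no reset: what is moved stays moved. The work goes in short steps, each a Python script; the robot and the scene stay as the last script left them, time stands still between calls to the robot, and variables do not carry over. Pictures are saved under pics/ and viewed, and the job is handed in when it is done.

```bash
mkdir -p pics; ls; python3 - <<'E'
from bench import ctrl
import cv2,numpy as np
for n in ["scene","side","wrist"]:
    c=ctrl.capture(n); cv2.imwrite(f"pics/{n}0.png",c["frame"][:,:,::-1]); np.savez(f"pics/{n}0.npz",**c)
    print(n,c["mtx"].round(1).tolist(),c["extrinsics"].round(3).tolist())
print(ctrl.observe())
E
```

```text
pics
scene [[414.5, 0.0, 254.4], [0.0, 414.5, 184.1], [0.0, 0.0, 1.0]] [[-0.608, 0.451, -0.654, 1328.73], [0.794, 0.328, -0.511, 613.622], [-0.016, -0.83, -0.557, 730.827], [0.0, 0.0, 0.0, 1.0]]
side [[370.3, 0.0, 252.2], [0.0, 370.3, 187.2], [0.0, 0.0, 1.0]] [[-0.872, -0.334, 0.359, 280.708], [-0.49, 0.581, -0.65, 594.876], [0.008, -0.742, -0.67, 685.514], [0.0, 0.0, 0.0, 1.0]]
wrist [[276.9, 0.0, 257.5], [0.0, 276.9, 188.0], [0.0, 0.0, 1.0]] [[0.34, 0.902, 0.264, 139.546], [0.94, -0.326, -0.098, 613.434], [-0.003, 0.282, -0.959, 383.184], [0.0, 0.0, 0.0, 1.0]]
{'time_s': 0.15, 'joint_positions': array([ 1.04351696e+00,  5.28270660e-01,  1.43361781e+00,  7.98523588e-06,
        1.18137224e+00, -1.78493459e-01]), 'qvel': array([ 0.00052722, -0.00059662, -0.00365883, -0.00048773,  0.00051578,
       -0.0004428 ]), 'effort': array([ 1.96558876e-04, -4.40430021e+01, -1.76842493e+01,  6.32874970e-02,
        5.52456651e-02, -9.27342717e-05]), 'tcp_pos': array([213.29715904, 586.92052883, 243.78218046]), 'ee_rot': array([ 3.46231858e-04,  8.19072338e-01,  5.73689646e-01, -7.58773316e-04]), 'contact_force': array([0.21132853, 0.73890814, 0.15500939]), 'moment': array([-0.01664698,  0.00506784,  0.00386528]), 'grip_width': 0.9988715510452585}
```

View pics/scene0.png

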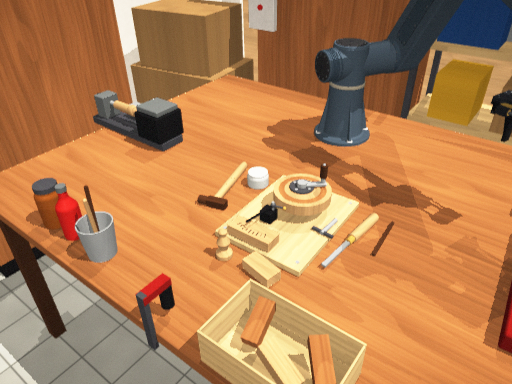

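View pics/side0.png

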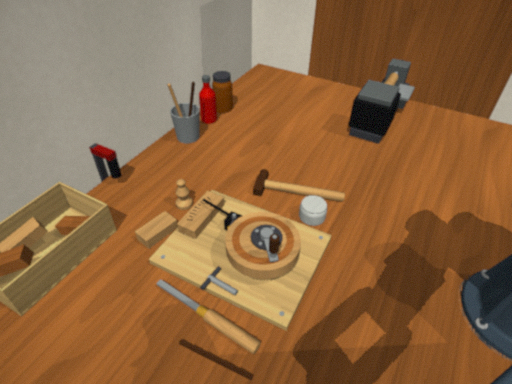

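View pics/wrist0.png

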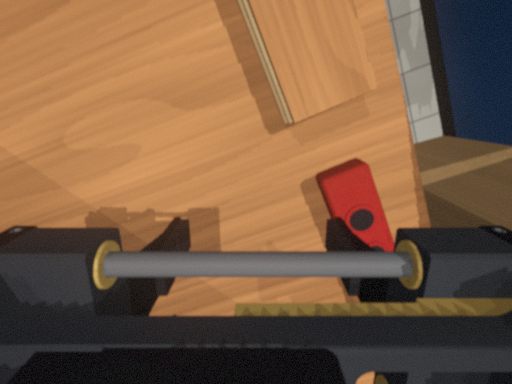

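The scene camera shows the blank at about (303,195) and the knob at (323,170). In the side view they are at about (262,245) and (274,243). I'll zoom in for the details.

```bash
python3 - <<'E'
import cv2
a=cv2.imread("pics/scene0.png")[140:290,190:390]; cv2.imwrite("pics/sceneZ.png",cv2.resize(a,None,fx=4,fy=4,interpolation=cv2.INTER_CUBIC))
a=cv2.imread("pics/side0.png")[160:310,150:350]; cv2.imwrite("pics/sideZ.png",cv2.resize(a,None,fx=4,fy=4,interpolation=cv2.INTER_CUBIC))
E
```

```text
(no output)
```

View pics/sceneZ.png

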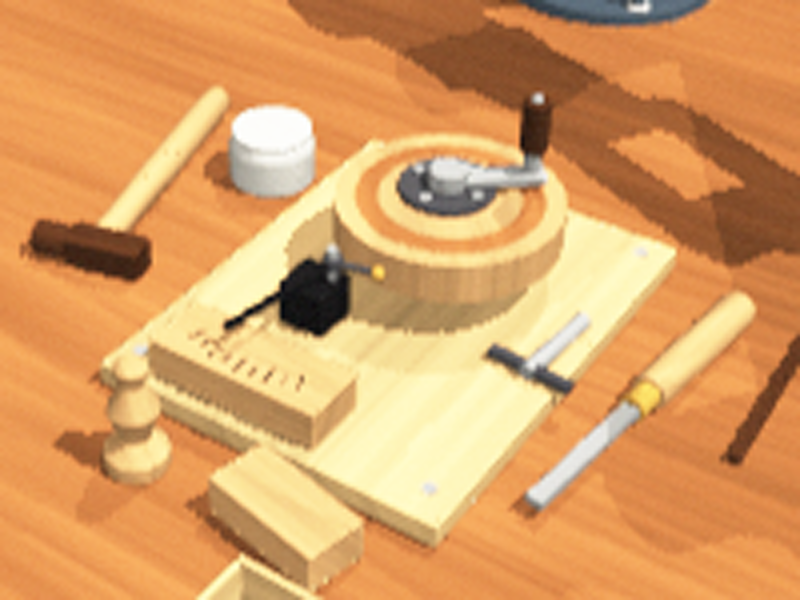

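View pics/sideZ.png

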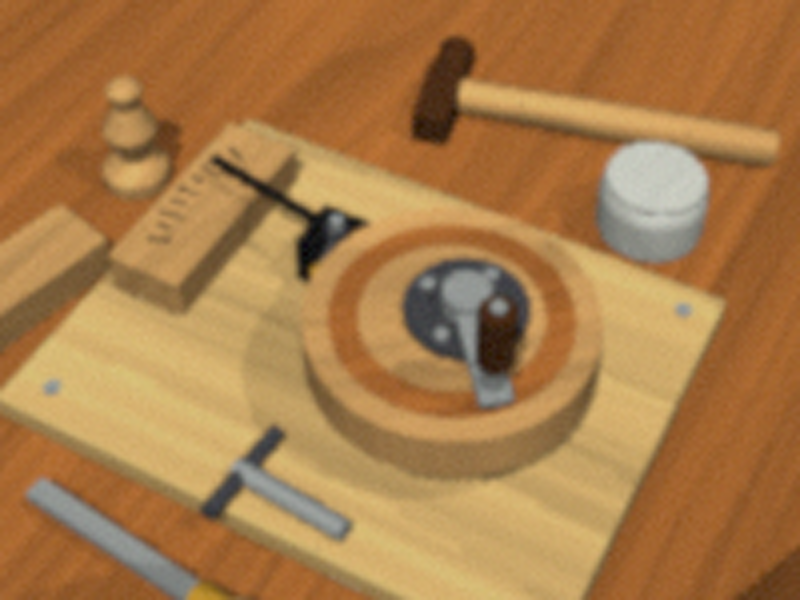

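```bash
cat > h.py <<'E'
import numpy as np, cv2
def ray(c,p):
    K=c["mtx"];E=c["extrinsics"]
    q=cv2.undistortPoints(np.array([[p]],float),K,None)[0,0]
    return E[:3,3],E[:3,:3]@np.array([q[0],q[1],1])
def onz(c,p,z):
    o,d=ray(c,p); return o+d*(z-o[2])/d[2]
def tri(c1,p1,c2,p2):
    o1,d1=ray(c1,p1);o2,d2=ray(c2,p2);d1=d1/np.linalg.norm(d1);d2=d2/np.linalg.norm(d2)
    t=np.linalg.lstsq(np.array([d1,-d2]).T,o2-o1,rcond=None)[0]
    a=o1+d1*t[0];b=o2+d2*t[1]; return (a+b)/2,np.linalg.norm(a-b)
def proj(c,X):
    Ei=np.linalg.inv(c["extrinsics"]); x=Ei[:3,:3]@np.array(X)+Ei[:3,3]; u=c["mtx"]@x; return u[:2]/u[2]
E
python3 - <<'E'
from h import *
s=np.load("pics/scene0.npz");d=np.load("pics/side0.npz")
Z=lambda x,y,o:(o[0]+x/4-.4,o[1]+y/4-.4)
S=lambda x,y:Z(x,y,(190,140)); D=lambda x,y:Z(x,y,(150,160))
P={"knobtop":((537,100),(498,305)),"boss":((450,170),(468,285)),"tip":((228,325),(215,158)),"pivot":((332,252),(335,218)),
"corner":((675,250),(723,302)),"barend":((547,178),(497,400)),"finialtop":((132,362),(125,82)),"board c2":((437,540),(0,398))}
for k,(a,b) in P.items():
    X,e=tri(s,S(*a),d,D(*b)); print(k,X.round(1),round(e,1))
print("ball",onz(s,S(378,271),65))
# red ring on top plane
for n,c,o,w in(("scene",s,(190,140),0),("side",d,(150,160),0)):
    im=c["frame"][o[1]:o[1]+150,o[0]:o[0]+200]
    hsv=cv2.cvtColor(im,cv2.COLOR_RGB2HSV)
    print(n,[hsv[y//4,x//4].tolist() for x,y in(((370,200),(440,243),(350,215),(470,280)) if n=="scene" else ((340,320),(440,240),(320,330),(440,450)))])
E
```

```text
knobtop [464.2 175.4 151.4] 0.0
boss [501.5 132.   99.4] 2.9
tip [693.6  89.7  66.1] 0.5
pivot [600.2 103.9  74.8] 0.4
corner [391.  194.1  93.3] 190.1
barend [457.9 183.8  89.8] 3.3
finialtop [770.   75.7  81.7] 1.8
board c2 [723.2 265.6  10. ] 4.8
ball [588.74487282 133.50143392  65.        ]
scene [[14, 163, 241], [14, 162, 240], [25, 84, 254], [16, 131, 214]]
side [[14, 182, 165], [14, 169, 166], [17, 135, 199], [16, 140, 149]]
```

Checks on the triangulated points:

| Quantity | Measured | Given |
|---|---|---|
| Knob to hub | 57 mm | 58 mm |
| Hub to pivot | 102.6 mm | 102 mm |
| Knob top height | 151 mm | 150 mm |

The stand's x axis is roughly world x. The crank sits at about 2.28 rad and the needle at about +0.15 rad. Next I'll move above the knob.

```bash
python3 - <<'E'
from bench import ctrl
from h import *
q=[0,.819152,.573576,0]
ctrl.goto([464.2,175.4,215],q)
for n in ["scene","side","wrist"]:
    c=ctrl.capture(n); cv2.imwrite(f"pics/{n}1.png",c["frame"][:,:,::-1]); np.savez(f"pics/{n}1.npz",**c)
    if n=="wrist": print(proj(c,[464.2,175.4,150]),proj(c,[501.5,132,97]))
o=ctrl.observe();print(o["time_s"],o["tcp_pos"],o["contact_force"],o["joint_positions"])
E
```

```text
[257.06581118 210.5932303 ] [229.65176923 237.44845581]
2.0583 [464.06721507 176.2577394  215.02270815] [ 0.8194795   1.01421944 -0.28213304] [ 1.37399388e-01  3.98006225e-01  1.78216691e+00  1.48399913e-04
  9.61252109e-01 -1.08593730e+00]
```

View pics/wrist1.png

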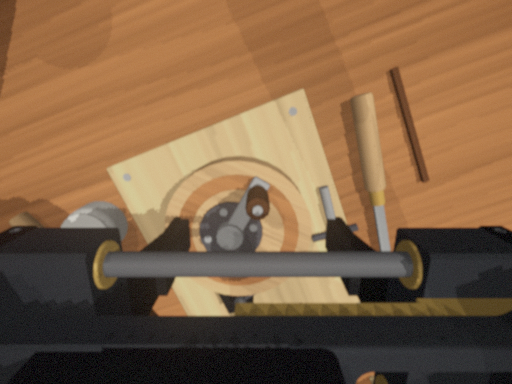

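View pics/scene1.png

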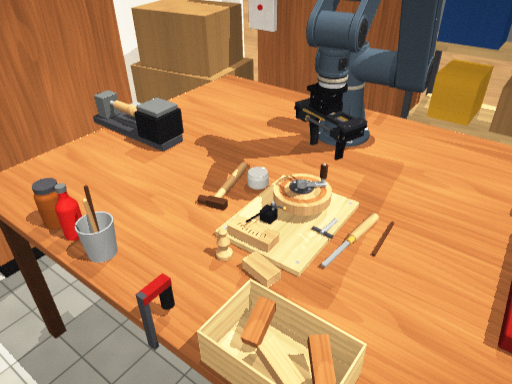

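```bash
python3 - <<'E'
from h import *
c=np.load("pics/wrist1.npz")
for z in (94,110,150): print(z,proj(c,[464.2,175.4,z]))
print(proj(c,[464,175.4,193]))
a=c["frame"][140:290,150:350,::-1]; cv2.imwrite("pics/wristZ.png",cv2.resize(a,None,fx=4,fy=4,interpolation=cv2.INTER_CUBIC))
s=np.load("pics/scene1.npz");print(proj(s,[464,176,193]))
E
```

```text
94 [257.178516 190.032453]
110 [257.15112486 195.02942698]
150 [257.06581118 210.5932303 ]
[256.82679192 234.57188778]
[325.33937881 151.08055439]
```

View pics/wristZ.png

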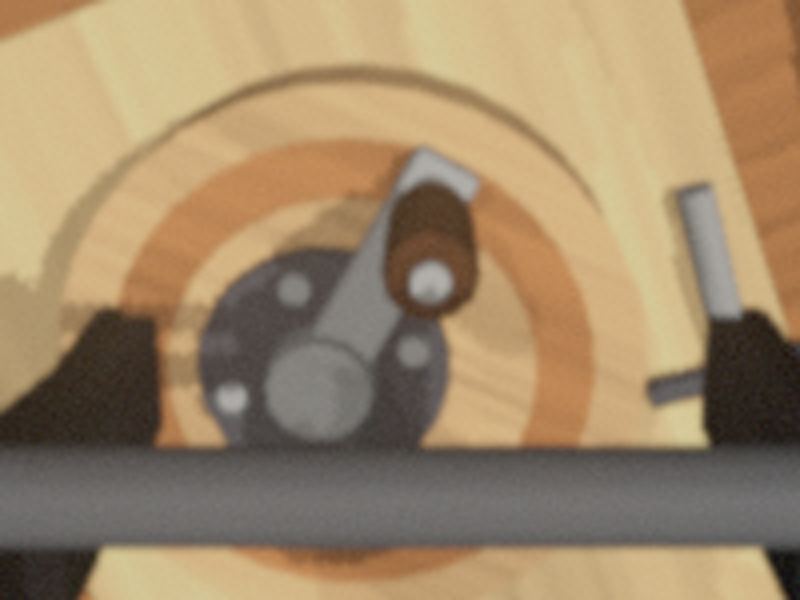

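The wrist view puts the knob's dot at (257,210) and the boss at (230,237). Both are within 1 px of where my triangulated points project, so I'll descend and grip gently.

```bash
python3 - <<'E'
from bench import ctrl
from h import *
ctrl.command_gripper(0.6)
ctrl.move_straight([464.2,175.4,136],max_speed=100)
o=ctrl.observe();print(o["time_s"],o["tcp_pos"],o["contact_force"])
ctrl.command_gripper(0.0,f_grip=12)
o=ctrl.observe();print(o["time_s"],o["tcp_pos"],o["contact_force"],o["grip_width"]*87)
c=ctrl.capture("scene");cv2.imwrite("pics/scene2.png",cv2.resize(c["frame"][130:290,190:390,::-1],None,fx=4,fy=3.75,interpolation=cv2.INTER_CUBIC))
E
```

```text
3.875 [464.60367727 175.45685903 136.3494306 ] [-0.08753582 -0.59582345 -0.49362803]
4.5333 [464.28785991 175.56008894 136.14170905] [-0.86347675  0.55634205  1.73814025] 19.63736323848484
```

View pics/scene2.png

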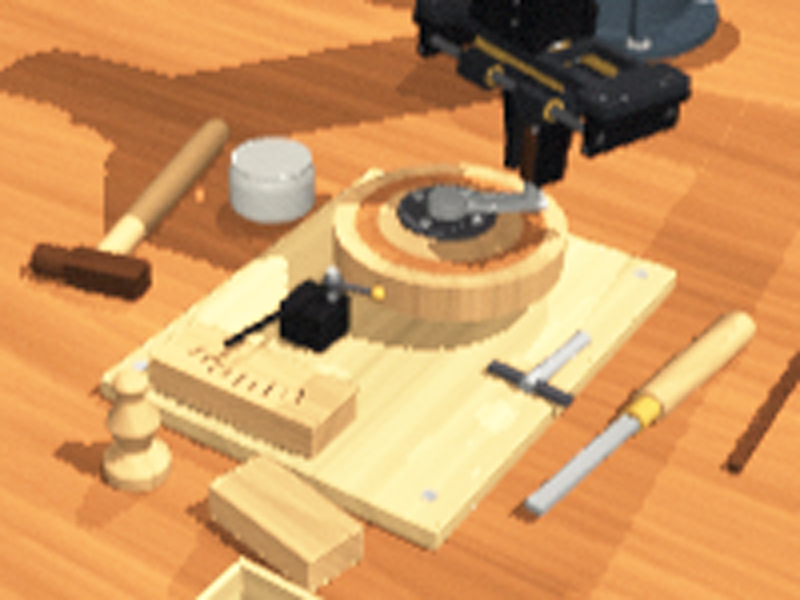

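```bash
cat >> h.py <<'E'
PIV=np.array([600.2,103.9])
def needle(c):
    f=c["frame"].max(axis=2)
    v,u=np.nonzero(f<85)
    pts=[]
    for a,b in zip(u,v):
        if 215<a<300 and 190<b<260:
            X=onz(c,(a,b),65)[:2]-PIV; r=np.hypot(*X)
            if 45<r<108 and X[0]>0 and abs(X[1])<0.5*X[0]: pts.append(X)
    if len(pts)<5: return None,len(pts),0
    p=np.array(pts); m=cv2.fitLine(p.astype(np.float32),cv2.DIST_HUBER,0,.01,.01).ravel()
    tip=p[np.argmax(np.hypot(*p.T))]
    return -np.arctan2(tip[1],tip[0]), len(p), -np.arctan(m[1]/m[0])
E
cat > turn.py <<'E'
import sys; from bench import ctrl
from h import *
hub=np.array([float(sys.argv[3]),float(sys.argv[4])])
step=np.radians(float(sys.argv[1])); n=int(sys.argv[2])
o=ctrl.observe(); d=o["tcp_pos"][:2]-hub; a=np.arctan2(d[1],d[0])
log=open("log.txt","a")
for i in range(n+1):
    if i:
        a+=step
        ctrl.move_straight([hub[0]+58*np.cos(a),hub[1]+58*np.sin(a),136],max_speed=50)
    c=ctrl.capture("scene");o=ctrl.observe();F=o["contact_force"]
    t=o["tcp_pos"][:2]-hub; at=np.arctan2(t[1],t[0]); er=t/np.hypot(*t)
    nd=needle(c); s=f"{o['time_s']:.2f} ang {np.degrees(at)%360:.1f} r {np.hypot(*t):.1f} Fr {F[:2]@er:.1f} Ft {F[1]*er[0]-F[0]*er[1]:.1f} Fz {F[2]:.1f} needle tip {nd[0]} n {nd[1]} line {nd[2]:.3f}"
    print(s);log.write(s+"\n")
    cv2.imwrite(f"pics/t_{o['time_s']:.2f}.png",c["frame"][:,:,::-1])
E
python3 turn.py 20 3 501.5 132
```

```text
4.63 ang 130.5 r 57.3 Fr 1.8 Ft -0.1 Fz 1.2 needle tip 0.17261206477986302 n 87 line 1.047
5.23 ang 150.8 r 57.3 Fr -3.1 Ft 2.6 Fz 1.4 needle tip 0.05457659298176616 n 88 line 0.677
5.83 ang 171.2 r 57.3 Fr -3.9 Ft 3.4 Fz 0.4 needle tip -0.013668690917232855 n 86 line 0.371
6.43 ang 191.3 r 57.3 Fr -3.8 Ft 2.9 Fz 1.3 needle tip -0.10376556080175027 n 83 line 0.135
```

```bash
python3 turn.py 20 11 501.5 132; ls pics | tail -30
```

```text
6.48 ang 191.2 r 57.3 Fr -4.3 Ft 3.3 Fz 1.7 needle tip -0.10376556080175027 n 84 line 0.131
7.10 ang 211.3 r 57.5 Fr -5.1 Ft 0.7 Fz 1.7 needle tip -0.19414945906161374 n 82 line -0.176
7.70 ang 230.5 r 57.8 Fr -5.2 Ft -0.3 Fz 3.6 needle tip -0.2589661227282183 n 83 line -0.397
8.30 ang 249.5 r 58.0 Fr -4.1 Ft 0.9 Fz 6.0 needle tip -0.2833617980934824 n 79 line -0.560
8.90 ang 268.8 r 58.2 Fr 0.8 Ft 0.3 Fz 5.8 needle tip -0.308198270003357 n 79 line -0.562
9.50 ang 289.4 r 58.4 Fr 3.1 Ft -0.4 Fz 5.5 needle tip -0.2833617980934824 n 80 line -0.437
10.10 ang 310.0 r 58.5 Fr 5.3 Ft -1.6 Fz 4.3 needle tip -0.2183911312849316 n 80 line -0.274
10.70 ang 331.0 r 58.7 Fr 6.2 Ft -0.7 Fz 2.3 needle tip -0.12699165879844862 n 78 line 0.034
11.30 ang 351.4 r 58.7 Fr 4.6 Ft 0.4 Fz 3.4 needle tip -0.03549951443001799 n 86 line 0.265
11.90 ang 11.8 r 58.6 Fr 5.4 Ft 0.7 Fz 2.6 needle tip 0.05457659298176616 n 86 line 0.508
12.50 ang 32.1 r 58.4 Fr 6.5 Ft 1.8 Fz 3.1 needle tip 0.122955491674783 n 86 line 0.742
13.10 ang 52.3 r 58.2 Fr 5.7 Ft 1.6 Fz 6.3 needle tip 0.17261206477986302 n 87 line 1.037
scene1.npz
scene1.png
scene2.png
sceneZ.png
side0.npz
side0.png
side1.npz
side1.png
sideZ.png
t_10.10.png
t_10.70.png
t_11.30.png
t_11.90.png
t_12.50.png
t_13.10.png
t_4.63.png
t_5.23.png
t_5.83.png
t_6.43.png
t_6.48.png
t_7.10.png
t_7.70.png
t_8.30.png
t_8.90.png
t_9.50.png
wrist0.npz
wrist0.png
wrist1.npz
wrist1.png
wristZ.png
```

```bash
python3 turn.py 20 4 501.5 132; python3 - <<'E'
import numpy as np,re
L=[l.split() for l in open("log.txt")]
a=np.radians([float(l[2]) for l in L]);y=np.array([float(l[13]) for l in L])
for h in (1,2):
    A=np.c_[np.ones_like(a),*[g(k*a) for k in range(1,h+1) for g in(np.cos,np.sin)]]
    x,r,*_=np.linalg.lstsq(A,y,rcond=None);t=np.radians(np.arange(360));T=np.c_[np.ones_like(t),*[g(k*t) for k in range(1,h+1) for g in(np.cos,np.sin)]]@x
    print(x.round(3),"phase",np.degrees(np.arctan2(x[2],x[1])),"peak",T.argmax(),T.max(),"low",T.argmin(),T.min(),"resid",np.abs(A@x-y).max())
E
```

```text
13.15 ang 52.3 r 58.2 Fr 4.5 Ft 1.5 Fz 4.9 needle tip 0.17261206477986302 n 88 line 1.031
13.78 ang 73.6 r 57.9 Fr 3.8 Ft 0.1 Fz 5.1 needle tip 0.22348768552729925 n 85 line 1.031
14.38 ang 94.4 r 57.7 Fr 1.3 Ft -0.0 Fz 7.4 needle tip 0.22348768552729925 n 87 line 1.018
14.97 ang 114.4 r 57.5 Fr -1.4 Ft -0.4 Fz 7.4 needle tip 0.17261206477986302 n 90 line 1.038
15.57 ang 133.9 r 57.4 Fr -5.0 Ft 0.2 Fz 5.8 needle tip 0.15367355788244105 n 88 line 0.961
[-0.035  0.024  0.261] phase 84.65466710719345 peak 85 0.22751998841212884 low 265 -0.2965832163173677 resid 0.024595830250891293
[-0.035  0.025  0.261  0.007 -0.005] phase 84.42662866487969 peak 86 0.21968663909081768 low 263 -0.3049776637090071 resid 0.02374208447429363
```

The fitted sinusoid has an amplitude of 0.262 rad (0.275 expected), its peak at a crank angle of 85°, and the low at 265°, which has already passed. I'll turn back to 85° and release.

```bash
python3 turn.py -16.3 3 501.5 132; python3 - <<'E'
from bench import ctrl
from h import *
ctrl.command_gripper(0.5)
o=ctrl.observe();p=o["tcp_pos"];print(p,o["contact_force"])
ctrl.move_straight([p[0],p[1],230],max_speed=80)
ctrl.hold(0.5)
for n in ("scene","side"):
    c=ctrl.capture(n); cv2.imwrite(f"pics/{n}_end.png",c["frame"][:,:,::-1]); np.savez(f"pics/{n}_end.npz",**c)
    if n=="scene": print(needle(c))
c=np.load("pics/scene_end.npz")["frame"][130:290,190:390,::-1]; cv2.imwrite("pics/endZ.png",cv2.resize(c,None,fx=4,fy=3.75,interpolation=cv2.INTER_CUBIC))
c=np.load("pics/side_end.npz")["frame"][150:310,150:350,::-1]; cv2.imwrite("pics/endZ2.png",cv2.resize(c,None,fx=4,fy=3.75,interpolation=cv2.INTER_CUBIC))
o=ctrl.observe();print(o["time_s"],o["tcp_pos"],o["contact_force"])
E
```

```text
15.62 ang 133.9 r 57.4 Fr -5.1 Ft 1.5 Fz 5.5 needle tip 0.15367355788244105 n 88 line 0.958
16.12 ang 119.1 r 57.5 Fr -4.1 Ft -1.0 Fz 6.8 needle tip 0.17261206477986302 n 89 line 1.032
16.65 ang 103.4 r 57.7 Fr -2.4 Ft 0.5 Fz 8.5 needle tip 0.22348768552729925 n 89 line 1.178
17.18 ang 87.2 r 57.8 Fr 1.0 Ft 0.1 Fz 8.2 needle tip 0.22348768552729925 n 84 line 1.141
[506.53493168 189.76888608 135.94921156] [ 0.49764566 -0.60715257 -0.42300938]
(np.float64(0.22348768552729925), 86, np.float32(1.1625265))
19.8333 [506.53236802 189.75895251 229.98190144] [-0.58013614  0.14841401 -0.33276945]
```

View pics/endZ.png

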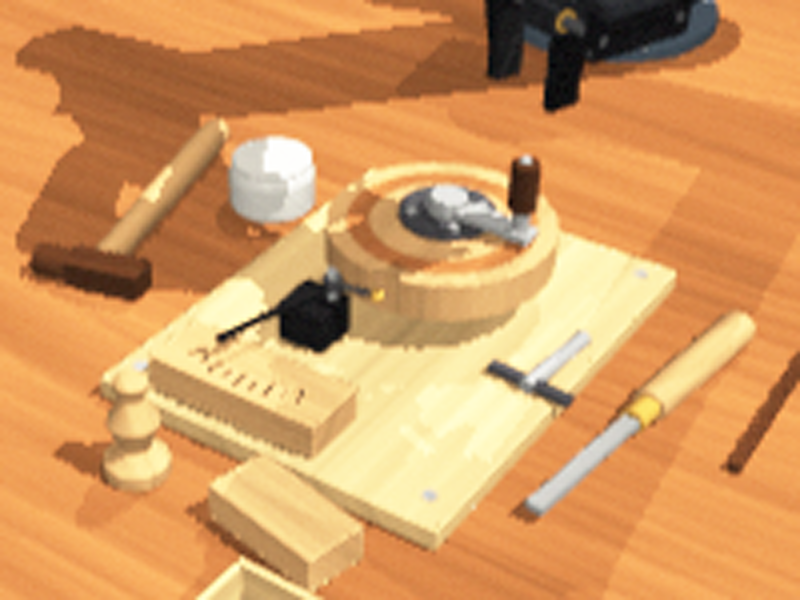

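View pics/endZ2.png

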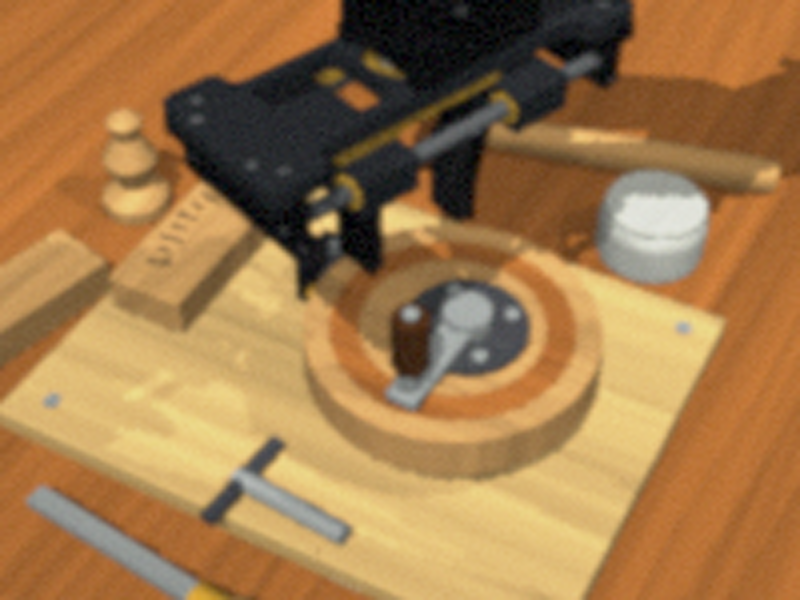

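The end views show the needle tip at its far end, about (219,340) in the scene crop. The knob is free, the jaws are clear above it, and the things lying around are where they were. Handing in.

```bash
python3 -c "
from bench import ctrl
ctrl.hand_in()"
```

```text
the job is handed in; nothing more can be done
```

I turned the blank one full turn by its crank knob and left it with its high spot at the pointer. The job is handed in, and no verdict was reported. The clock read 19.8 s at the last check before hand-in.

- **Turning:** I gripped the knob with 12 N and moved it in 20° steps at 50 mm/s, about 0.9 rad/s on average. I did not measure the peak speed within a step. I read the needle in the scene camera at every step.
- **Low side:** the lowest reading was about −0.31 rad, or about −0.27 after correcting for a −0.035 rad offset in my camera readings. Either way it passed the −0.225 mark.
- **High spot:** a sinusoid fitted to the whole turn put the peak at a crank angle of 85°. I turned back and released at about 87°, well within the 25° allowance. After release the raw reading was 0.223 rad, about 0.26 corrected, and equal to the highest seen in the turn.
- **Weaker checks:** the raw final reading is just under the 0.227 limit, so I relied on the fit and the offset correction rather than on that number. Camera readings near the peak come in coarse steps of about 0.05 rad.
- **Surroundings:** the gripper is well above the knob and touching nothing. The bystanders look unmoved in the pictures, but I did not measure them.

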